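Open the clip-lid stick tote on the model-making table

ROBOT

A 6-joint arm with a two-finger parallel gripper is mounted at the origin on the work surface. World frame = base frame: x ahead of the robot, y to its left, z up, the work surface at z = 0. Lengths are in m, angles in rad, forces in N, time in s.
With the tool pointing down it reaches from about 0.4 to 0.925 m from the base axis. Payload 12.5 kg.
Tool frame: the origin (TCP) lies between the finger pads; the fingertips stand r.nose_length ahead of it and the grasp point (between the pads) lies 3 mm ahead of it (r.nose_length is the distance from the TCP to the fingertips, in m); z points along the fingers, y is the line along which they close (so a half turn about z gives the same grasp; the last joint's range is limited). The gripper opens to 95 mm and grips with 3 to 60 N. Pads are 20 mm wide; open, the fingers measure 119 mm over their backs; the gripper's body (75 mm by 180 mm) begins 59 mm behind the grasp point.
Start: joints at [-1.287, 0.491, 1.559, -0, 1.092, -0.106], TCP at [0.238, -0.578, 0.237] pointing down, gripper open.
Joint ranges: [-3.1, 3.1], [-0.84, 2.19], [0.05, 2.79], [-1.13, 4.28], [0.06, 2.93], [-2.69, 2.69]. Speed limits (rad/s): [2.22, 2.22, 2.79, 3.14, 3.14, 3.14].

INTERFACE

Orientations are given as a unit quaternion [w, x, y, z].
In Python, from cell import r, viewer gives the robot as it stands. The module is installed in compiled form; this text tells all that it offers.
- The arm moves only by the shell command python3 -m creep 'ROWS' [FORCE]. ROWS is JSON, a list of rows, each a list of 7 numbers: the turn, a rotation vector about the tool's x, y, z scaled (see below), then the shift along the tool's x, y, z scaled (see below), then the gripper's target within -1 to 1 (shut at 1, half-way at 0, fully open at -1). In form: [[ax, ay, az, tx, ty, tz, jaw], ...]. A call has 1 to 8 rows; each row is the pose to reach, as a shift and turn from the pose commanded when the call began, along the tool's axes at that moment; what a row does not reach only later rows make up. The controller multiplies each number of a shift by 0.2 m and each number of a turn by 30 degrees. A row lasts 1/10 s, in which the tool goes at most 50 mm and 8.59 degrees, less where a joint would pass 70% of its speed; a pose out of reach is approached as far as the arm can. A call with a number of a shift or a turn outside -1 to 1 is refused whole. A call with a gripper value outside its range is refused whole. The fingers move at their own pace and stop on an object; FORCE is the grip in N (left out, the last holds). Time passes only in rows, so rows that repeat a pose let the fingers close. It gives the time, the measured TCP pose, the force, the opening and the grip force at its end, in the units of the state.
- r.get_state(): the state, without advancing time (a new reading comes with each control period).
- viewer.camera(name): name is "scene" or "top" or "wrist"; returns the picture (400x640x3 uint8, red, green, blue); there is no depth.
- viewer.get_calibration(name): a dict with "camera_matrix" (3x3 intrinsics, pixels), "R" (3x3) and "t" (3): a world point X has camera coordinates R X + t; the wrist camera has in their place "tool_from_camera" (4x4, takes a point from camera to tool coordinates, whose origin is the TCP and whose axes are the flange's). Camera axes: x right, y down, z forward; pixel columns grow to the right and rows downward; lengths in m; the calibration is good to about 2 mm. A picture is of the moment at which its call begins: read the wrist's pose just before it. get_calibration takes no time and is no camera call.
- r.close_job(): hands the job in; it is judged then, once.
The state is a dict: "t": time; "qpos": joint angles; "joint_velocities": joint speeds; "joint_efforts": joint torques, N m; "eef_pos": TCP position; "tool_rot": TCP orientation; "force": force on the tool from outside, world axes, zero at the start; "moment": the same for the moment, N m; "grip_width": finger opening in m; "finger_force": force on a finger pad.
Only numpy, scipy, OpenCV 4.12 (cv2) and the standard library are available. Lean on these libraries where they do the work, as an engineer would, in place of code of your own. Each camera call takes 0.05 s, during which the arm holds its last target. There are 200 camera calls.

TASK

Open the tote of model sticks: flip both sprung clips outward off the lid until they snap open and stay there, then lift the lid off by its bar handle and lay it gently, handle up, flat and wholly on the free part of the green cutting mat. Leave the clips open, and do not disturb the wooden truss model, the bottle or the glue tube.

Things in the scene. Friction and masses are not known exactly. Their poses are not given: they have to be found in the camera images.
- tote: Open grey plastic tote, 140 (its x) x 170 (its y) x 90 mm high, walls 3 mm, fixed to the table left or right of the robot, and turned. Origin: centre of its underside, on the table; z up. One clip on its +y end (clip_a), one on its -y end (clip_b), both at its x = 0. Sticks lie inside, below 30 mm.
- clip_a (a joint): Black clip on the tote's +y end. 0 = closed, hooked over the lid edge; 2.0 rad = fully open. It turns about a line along the tote's x through tote (0, +91, 50) mm: the top swings outward (tote +y) and down. Over-centre spring: pulls shut below 1.0 rad; past that it snaps open by itself and stays. Hardest when shut: about 0.25 Nm, 4 N at the tab. Open, it reaches 83 mm from that line.
- clip_b (a joint): The same clip on the tote's -y end, mirrored: hinge line through tote (0, -91, 50) mm, opens to the tote's -y. Same values.
- clip_a_tab (a point): Centre of the upper edge of clip_a's upright tab; closed at tote (0, +101, 130) mm. The tab is 44 mm wide (tote x), 8 mm thick (closed: tote y 97 to 105 mm) and rises 30 mm above the hook, whose top is at z 100.5 mm and which reaches over the lid from tote y 100 in to 86 mm. Push the tab outward from the lid side, or pinch it.
- clip_b_tab (a point): Centre of the upper edge of clip_b's tab; closed at tote (0, -101, 130) mm.
- lid: Loose grey lid, about 0.2 kg, plate 150 (x) x 188 (y) x 5 mm. A locating rim below the plate, 8 mm deep, 128 x 158 mm, drops into the tote with 3 mm play. Origin: centre of that rim's lower edge: the plate spans z 8 to 13 mm, and flat on a surface the origin is at the surface. On the tote its origin is 82 mm above the table, axes along the tote's. z up (handle side).
- lid_handle (a point): Middle of the lid's bar handle, 40 mm above the lid's origin. The bar runs along the lid's y, 90 mm long, 14 mm wide (x), 14 mm high (33 to 47 mm above the lid's origin), on a post at each end; the gap under the bar is 20 mm.
- lid_corner0 (a point): Corner of the lid's plate, at lid (+75, +94, 8) mm.
- lid_corner1 (a point): Corner of the lid's plate, at lid (+75, -94, 8) mm.
- lid_corner2 (a point): Corner of the lid's plate, at lid (-75, +94, 8) mm.
- lid_corner3 (a point): Corner of the lid's plate, at lid (-75, -94, 8) mm.
- mat: Green cutting mat with a faint grid, 380 (x) x 300 (y) x 3 mm, fixed flat on the table on the other side from the tote, turned a little. Origin: centre of its underside, on the table; z up. The truss model stands along its far (+x) edge, on mat x above 115 mm; the rest is free.
- truss: Bystander: light wooden truss model, 44 x 200 x 50 mm high, 0.09 kg, its length along its y, standing loose on the mat's far strip. Origin: centre of its underside.
- bottle: Bystander: pale translucent water bottle, 62 mm across, 190 mm high, standing loose beyond the tote. Origin: centre of its underside.
- tube: Bystander: white glue tube, 36 x 125 x 28 mm, lying loose beyond the gap between the tote and the mat. Origin: underside, centre of its body.
There are look-alikes about, which are no part of the job. There is more than one size of the lid; the one meant has the size given above.

How it is judged:
On the way, in this order (a step that is already met when the one before it is completed fails the run):
1. both clips are flipped fully open (past 1.6 rad) (value of joint each of clip_a, clip_b above 1.6 rad), for 0.2 s.
2. the lid is lifted off the tote, 40 mm or more above its seat, the clips still open (all of step 1 and height (world z) of lid above 0.122 m), for 0.1 s.
At the end, for the whole second after the job is handed in: Both clips are open (past 1.6 rad), and the lid lies at rest, handle up and flat (within 0.05 rad, its origin under 10 mm above the table), wholly on the mat (every corner inside the mat's outline, 5 mm over allowed), not touching the truss model (all of step 1 and x of lid_corner0 in the frame of mat between -0.195 and 0.195 m and y of lid_corner0 in the frame of mat between -0.155 and 0.155 m and x of lid_corner1 in the frame of mat between -0.195 and 0.195 m and y of lid_corner1 in the frame of mat between -0.155 and 0.155 m and x of lid_corner2 in the frame of mat between -0.195 and 0.195 m and y of lid_corner2 in the frame of mat between -0.155 and 0.155 m and x of lid_corner3 in the frame of mat between -0.195 and 0.195 m and y of lid_corner3 in the frame of mat between -0.155 and 0.155 m and height (world z) of lid below 0.01 m and angle between lid's own z axis and vertical below 0.05 rad and linear speed of lid below 0.01 m/s and angular speed of lid below 0.1 rad/s and contact force between lid and truss below 0.1 N).
It fails at once if the lid is pulled up more than 15 mm while a clip is still on it (height (world z) of lid above 0.097 m and value of joint any of clip_a, clip_b below 0.15 rad).
It fails at once if the lid is dropped or slammed down (faster than 0.5 m/s while within 40 mm of the table) (linear speed of lid above 0.5 m/s and height (world z) of lid below 0.04 m).
It fails at once if the truss model is shifted by more than 20 mm (distance of truss from where it was at the start of the episode above 0.02 m).
It fails at once if the bottle is shifted by more than 20 mm or tipped (distance of bottle from where it was at the start of the episode above 0.02 m or angle between bottle's own z axis and vertical above 0.3 rad).
It fails at once if the glue tube is shifted by more than 20 mm (distance of tube from where it was at the start of the episode above 0.02 m).
It also fails if it takes over 64 s, if anything falls off the work surface, if the arm or the gripper's body presses on something with over 40 N, if the wrist force passes 120 N, or if a joint passes its speed limit or range.

## Working session

There is one attempt and no reset: what is moved stays moved. The work goes in short steps, Python scripts to look and compute and a shell command to move; the robot and the scene stay as the last step left them, time stands still between calls to the robot, and variables do not carry over. Pictures are saved under pics/ and viewed, at most 10 in all, crops included, and the job is handed in when it is done.

```bash
mkdir -p pics; python3 - <<'E'
from cell import r, viewer
import cv2
s=r.get_state(); print(s, r.nose_length)
for n in ("scene","top"):
    cv2.imwrite(f"pics/{n}0.png", viewer.camera(n)[:,:,::-1])
    c=viewer.get_calibration(n); print(n,c)
print(viewer.get_calibration("wrist"))
E
```

```text
{'t': 0.0, 'qpos': array([-1.28660498e+00,  4.91561053e-01,  1.55944042e+00,  3.72857758e-06,
        1.09168284e+00, -1.05638913e-01]), 'joint_velocities': array([-0.00143921, -0.00098638, -0.0011161 ,  0.00017227,  0.00144852,
       -0.00097635]), 'joint_efforts': array([ 2.39918532e-03, -6.12644148e+01, -2.58175617e+01,  6.92441245e-02,
        4.82554967e-02, -1.19432270e-04]), 'eef_pos': array([ 0.23745946, -0.57790518,  0.23606391]), 'tool_rot': array([-5.43805636e-04,  9.81064131e-01,  1.93682401e-01, -4.70177842e-05]), 'force': array([-0.40667449,  0.03250749, -0.17971585]), 'moment': array([-0.05233929, -0.02634646, -0.00164614]), 'finger_force': 0.0, 'grip_width': 0.09513745657942865} 0.022
scene {'camera_matrix': array([[445.27446154,   0.        , 315.60806303],
       [  0.        , 445.27446154, 200.89157536],
       [  0.        ,   0.        ,   1.        ]]), 'R': array([[-0.6764966 ,  0.73644419, -0.00151775],
       [ 0.52069715,  0.47685222, -0.70815707],
       [-0.52079442, -0.47985614, -0.7060533 ]]), 't': array([ 0.34441459, -0.18783622,  1.62848444])}
top {'
[... 206 characters left out ...]
24, -0.008674  ],
       [-0.99304954,  0.02244986, -0.11553623],
       [ 0.11569968,  0.00611909, -0.99326539]]), 't': array([0.00352112, 0.52400657, 1.55461689])}
{'camera_matrix': array([[291.45687131,   0.        , 320.79763576],
       [  0.        , 291.45687131, 196.18194006],
       [  0.        ,   0.        ,   1.        ]]), 'tool_from_camera': array([[-1.09795010e-03, -9.56710647e-01, -2.91038712e-01,
         8.40187113e-02],
       [ 9.99999397e-01, -1.05232152e-03, -3.13299340e-04,
        -9.48394832e-04],
       [-6.52948504e-06, -2.91038880e-01,  9.56711226e-01,
        -1.48506920e-01],
       [ 0.00000000e+00,  0.00000000e+00,  0.00000000e+00,
         1.00000000e+00]])}
```

View pics/top0.png

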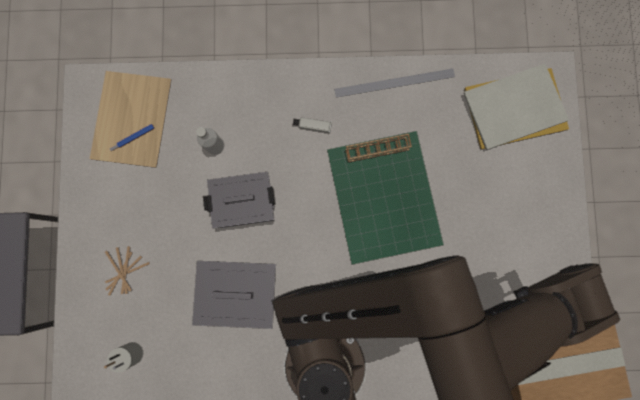

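View pics/scene0.png

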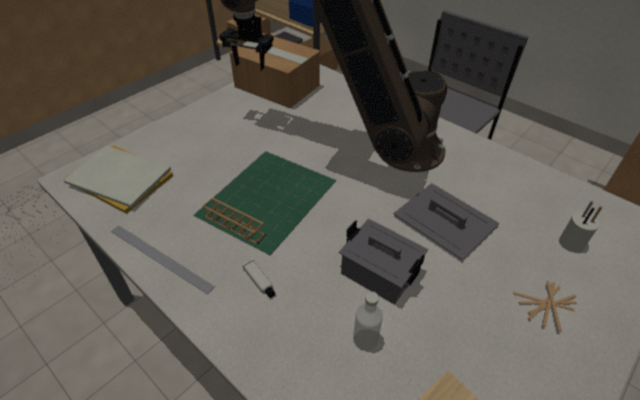

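The top view shows the tote with its lid at about (240,200) and clips at (208,203) and (271,196). The mat's corners are at about (328,149), (417,132), (442,245) and (351,263), with the truss at its top edge and the tube at (312,125). The bottle is at (208,140), and the loose lid at (235,295) is a decoy.

```bash
cat > h.py <<'E'
import numpy as np, cv2
from cell import r, viewer
from scipy.spatial.transform import Rotation as Ro
def tool():
    s=r.get_state(); q=s['tool_rot']; return Ro.from_quat([q[1],q[2],q[3],q[0]]), s['eef_pos'], s
def ray(n,uv,pose=None):
    c=viewer.get_calibration(n); d=np.linalg.inv(c['camera_matrix'])@[*uv,1]
    if n=='wrist':
        R,p,_=pose or tool(); T=c['tool_from_camera']
        return R.apply(T[:3,:3]@d), R.apply(T[:3,3])+p
    return c['R'].T@d, -c['R'].T@c['t']
def pix(n,uv,z,pose=None):
    d,o=ray(n,uv,pose); return o+d*(z-o[2])/d[2]
def proj(n,X,pose=None):
    c=viewer.get_calibration(n); X=np.atleast_2d(X)
    if n=='wrist':
        R,p,_=pose or tool(); T=c['tool_from_camera']
        Y=(R.inv().apply(X-p)-T[:3,3])@T[:3,:3]
    else: Y=X@c['R'].T+c['t']
    Y=Y@c['camera_matrix'].T; return Y[:,:2]/Y[:,2:]
def rows(P,yaw,pitch=0,axis=None):
    """print full rotvec (units of 30deg) and shift (units .2m) in current tool axes to TCP P, y axis of tool at yaw (mod pi), pointing down"""
    R,p,s=tool()
    best=None
    for k in (0,np.pi):
        a=yaw+k; y=np.array([np.cos(a),np.sin(a),0]); z=np.array([0,0,-1.]); x=np.cross(y,z)
        G=Ro.from_matrix(np.c_[x,y,z]); v=(R.inv()*G).as_rotvec()
        if best is None or np.linalg.norm(v)<np.linalg.norm(best): best=v
    print('turn',np.round(best/np.radians(30),3),'shift',np.round(R.inv().apply(np.array(P)-p)/.2,3),'q6',s['qpos'][5])
E
python3 - <<'E'
from h import *
im=cv2.imread('pics/top0.png')
cv2.imwrite('pics/crop1.png',cv2.resize(im[160:245,190:290],None,fx=6,fy=6,interpolation=cv2.INTER_CUBIC))
hsv=cv2.cvtColor(im,cv2.COLOR_BGR2HSV); m=cv2.inRange(hsv,(65,90,30),(95,255,255))
cs,_=cv2.findContours(m,0,2); c=max(cs,key=cv2.contourArea)
P=np.array([pix('top',q,.003)[:2] for q in c[:,0]])
b=cv2.minAreaRect((P*1000).astype(np.float32)); print('mat',b, cv2.boxPoints(b))
for n,uv,z in [('bottlebase',(212,150),0),('tube',(312,126),.02)]: print(n,pix('top',uv,z))
for uv in [(207,180),(270,172),(274,222),(213,231)]: print(pix('top',uv,.095))
for uv in [(225,200),(255,198)]: print('handle',pix('top',uv,.129))
E
```

```text
mat ((441.77337646484375, -193.32200622558594), (39.541290283203125, 38.91447067260742), 9.38589859008789) [[ 419.09427 -177.34952]
 [ 425.44058 -215.74301]
 [ 464.45248 -209.2945 ]
 [ 458.10617 -170.901  ]]
bottlebase [0.68481824 0.35174206 0.        ]
tube [0.75191505 0.02363002 0.02      ]
[0.57176788 0.34474732 0.095     ]
[0.59201879 0.15244598 0.095     ]
[0.43921104 0.1418033  0.095     ]
[0.4161696  0.32583916 0.095     ]
handle [0.50543723 0.28283489 0.129     ]
handle [0.5093932  0.19381637 0.129     ]
```

View pics/crop1.png

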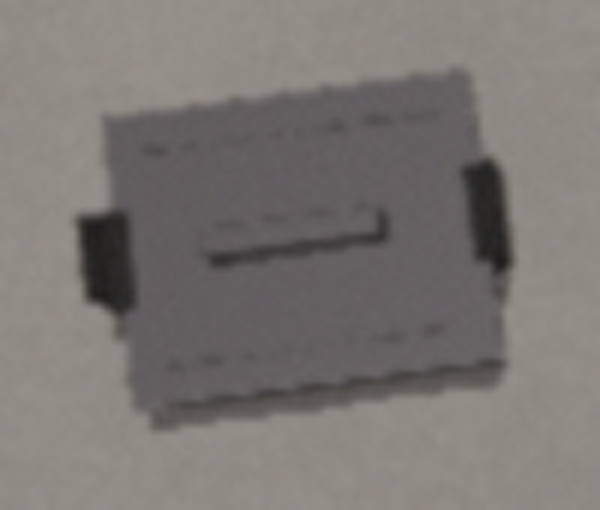

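The crop shows the lid plate corners at full-image pixels (207.5,179.5), (268,171.7), (273.8,220.3) and (212,228). The clips are at the left and right ends.

```bash
python3 - <<'E'
from h import *
im=cv2.imread('pics/top0.png')
hsv=cv2.cvtColor(im,cv2.COLOR_BGR2HSV); m=cv2.inRange(hsv,(60,60,20),(100,255,255))
m=cv2.morphologyEx(m,cv2.MORPH_CLOSE,np.ones((7,7)))
cs,_=cv2.findContours(m,0,2); c=max(cs,key=cv2.contourArea)
P=np.array([pix('top',q,.003)[:2] for q in c[:,0]])
b=cv2.minAreaRect((P*1000).astype(np.float32)); print('mat',b, cv2.boxPoints(b))
C=np.array([pix('top',q,.095) for q in [(207.5,179.5),(268,171.7),(273.8,220.3),(212.2,228)]])
b=cv2.minAreaRect((C[:,:2]*1000).astype(np.float32)); print('lid',b,C[:,:2].mean(0))
yd=(C[0]+C[3]-C[1]-C[2]); yaw=np.arctan2(yd[1],yd[0]); print('lid y dir',np.degrees(yaw))
rows([*C[:,:2].mean(0),.30],yaw-np.pi/2)
E
```

```text
mat ((519.4990234375, -202.96429443359375), (373.64947509765625, 294.0194091796875), 10.633927345275879) [[ 308.75458   -92.95469 ]
 [ 363.01093  -381.92468 ]
 [ 730.24347  -312.9739  ]
 [ 675.9871    -24.003906]]
lid ((509.21368408203125, 242.96615600585938), (149.608154296875, 186.9126739501953), 5.8658905029296875) [0.50899015 0.2431029 ]
lid y dir 95.99403787314768
turn [-2.000e-03 -2.000e-03 -2.455e+00] shift [ 2.816 -3.281 -0.316] q6 -0.1056032826938967
```

```bash

python3 -m creep '[[0,0,0,1,-0.9,-0.1,-1],[0,0,0,1,-0.9,-0.1,-1],[0,0,0,1,-0.9,-0.1,-1],[0,0,0,1,-0.9,-0.1,-1],[0,0,0,1,-0.9,-0.1,-1],[0,0,0,1,-0.9,-0.1,-1],[0,0,0,1,-0.9,-0.1,-1]]'
python3 -m creep '[[0,0,0,0.9,-1,-0.1,-1],[0,0,0,0.9,-1,-0.1,-1],[0,0,0,0.9,-1,-0.1,-1],[0,0,0,0.9,-1,-0.1,-1],[0,0,0,0.9,-1,-0.1,-1],[0,0,0,0.9,-1,-0.1,-1],[0,0,0,0.9,-1,-0.1,-1]]'
python3 -m creep '[[0,0,-0.9,0.7,-1,-0.1,-1],[0,0,-0.9,0.7,-1,-0.1,-1],[0,0,-0.9,0.7,-1,-0.1,-1],[0,0,-0.9,0.7,-1,-0.1,-1],[0,0,-0.9,0.7,-1,-0.1,-1],[0,0,-0.9,0.7,-1,-0.1,-1],[0,0,-0.9,0.7,-1,-0.1,-1]]'
python3 -c "
from h import *
rows([.51,.243,.30],np.radians(6))"
```

```text
t: 0.8
eef_pos: [0.355, -0.3335, 0.257]
tool_rot: [0.0, 0.981, 0.195, 0.0]
force: [0.2, -1.1, 0.4]
grip_width: 0.0952
finger_force: 0.0
t: 1.5
eef_pos: [0.4453, -0.0812, 0.2766]
tool_rot: [0.0, 0.981, 0.195, 0.0]
force: [-0.6, -0.6, 0.0]
grip_width: 0.095
finger_force: 0.0
t: 2.2
eef_pos: [0.4986, 0.1551, 0.2959]
tool_rot: [0.0, 0.909, 0.418, -0.001]
force: [0.1, -0.4, 0.7]
grip_width: 0.095
finger_force: 0.0
turn [-1.000e-03  2.000e-03 -1.554e+00] shift [ 0.371 -0.243 -0.021] q6 0.8846982756614005
```

```bash

python3 -m creep '[[0,0,-1,0.37,-0.24,0,-1],[0,0,-1,0.37,-0.24,0,-1],[0,0,-1,0.37,-0.24,0,-1],[0,0,-1,0.37,-0.24,0,-1],[0,0,-1,0.37,-0.24,0,-1]]'
python3 -m creep '[[0,0,-0.55,0,0,0,-1],[0,0,-0.55,0,0,0,1],[0,0,-0.55,0,0,0,1],[0,0,-0.55,0,0,0,1],[0,0,-0.55,0,0,0,1],[0,0,-0.55,0,0,0,1],[0,0,-0.55,0,0,0,1],[0,0,-0.55,0,0,0,1]]' 10
python3 - <<'E'
from h import *
import pickle
p=tool(); pickle.dump(p,open('pose.pkl','wb')); print(p[1])
cv2.imwrite('pics/w1.png',viewer.camera('wrist')[:,:,::-1])
E
```

```text
t: 2.7
eef_pos: [0.5105, 0.2413, 0.2962]
tool_rot: [0.0, 0.77, 0.638, -0.0]
force: [0.6, -0.9, 0.4]
grip_width: 0.095
finger_force: 0.0
t: 3.5
eef_pos: [0.5099, 0.2434, 0.2966]
tool_rot: [0.0, 0.67, 0.742, -0.0]
force: [-0.1, 0.8, 0.4]
grip_width: 0.0444
finger_force: 0.0
[0.50991722 0.24339578 0.29657038]
```

View pics/w1.png

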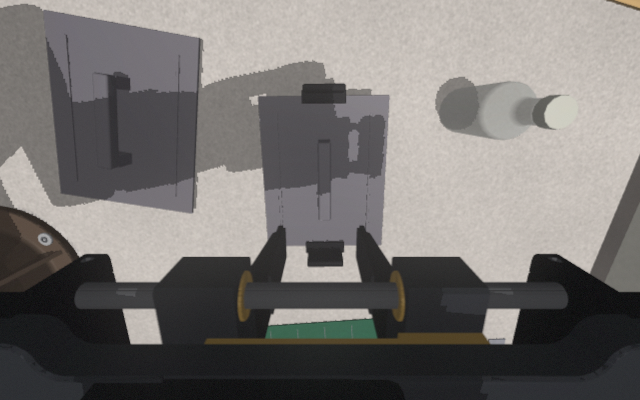

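The wrist view shows the far clip (clip_a) at (324,93) and the plate's far corners at (259,96) and (389,94). The handle runs from (324,140) to (324,220), the near clip is at (325,252), and the bottle is well to the right.

```bash
python3 - <<'E'
from h import *
import pickle
p=pickle.load(open('pose.pkl','rb'))
for uv,z in [((259,96),.095),((389,94),.095),((266,244),.095),((383,244),.095),((319,140),.129),((330,140),.129),((318,219),.129),((331,219),.129),((302,84),.13),((346,84),.13),((307,241),.13),((344,241),.13)]: print(uv,pix('wrist',uv,z,p))
def model(c,yaw):
    R=Ro.from_euler('z',yaw,degrees=True); L=np.array([[x,y,.095] for x in(-.075,.075) for y in (-.094,.094)]+[[0,-.045,.129],[0,.045,.129],[-.022,.105,.13],[.022,.105,.13],[-.022,-.097,.13],[.022,-.097,.13]])
    return R.apply(L)+[*c,0]
print(np.c_[proj('wrist',model((.509,.243),6.),p)].round(1)); print(proj('top',model((.509,.243),6.)).round(1))
E
```

```text
(259, 96) [0.43145975 0.3323648  0.095     ]
(389, 94) [0.57811792 0.34924527 0.095     ]
(266, 244) [0.44778568 0.14800045 0.095     ]
(383, 244) [0.6016172 0.1634546 0.095    ]
(319, 140) [0.5040136  0.29362093 0.129     ]
(330, 140) [0.51573266 0.29479761 0.129     ]
(318, 219) [0.51174389 0.20336805 0.129     ]
(331, 219) [0.52676365 0.20487675 0.129     ]
(302, 84) [0.48141313 0.34766618 0.13      ]
(346, 84) [0.52569591 0.3521114  0.13      ]
(307, 241) [0.50145266 0.1746632  0.13      ]
(344, 241) [0.54509254 0.17904725 0.13      ]
[[263.1 248.1]
 [252.8  98.8]
 [376.1 247.6]
 [384.5  98.1]
 [319.2 223.2]
 [318.7 145.5]
 [296.6  86.1]
 [340.   85.9]
 [301.4 263.4]
 [337.6 263.3]]
[[274.  220.3]
 [212.1 228.2]
 [268.4 171.6]
 [207.1 179.3]
 [253.5 196.6]
 [223.3 200.4]
 [203.9 210.3]
 [202.4 195.6]
 [271.7 201.7]
 [270.  187. ]]
```

```bash

python3 -m creep '[[0,0,0,0.2,0.02,0,1],[0,0,0,0.41,0.023,0,1],[0,0,0,0.41,0.023,0.2,1],[0,0,0,0.41,0.023,0.4,1],[0,0,0,0.41,0.023,0.6,1],[0,0,0,0.41,0.023,0.81,1],[0,0,0,0.41,0.023,0.81,1],[0,0,0,0.41,0.023,0.81,1]]'
python3 - <<'E'
from h import *
import pickle
R,p,s=tool(); d=p[:2]-[.514,.248]; print(d@[-.1045,.9945],d@[.9945,.1045],p[2],s['grip_width'],s['force'])
cv2.imwrite('pics/w2.png',viewer.camera('wrist')[:,:,::-1])
E
```

```text
t: 4.35
eef_pos: [0.5064, 0.3256, 0.1352]
tool_rot: [-0.0, 0.67, 0.742, -0.0]
force: [0.4, -0.3, 0.3]
grip_width: 0.0005
finger_force: 0.0
0.07797545164291861 0.000594902037967752 0.13518996956611035 0.0004694232257433033 [ 0.40107705 -0.28533607  0.29509581]
```

View pics/w2.png

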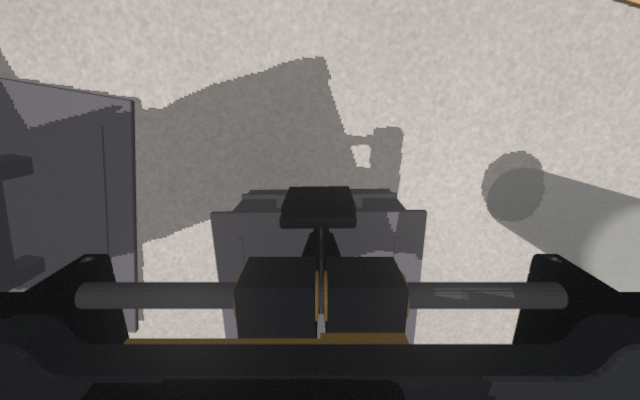

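The closed fingers (at about (321,240)) stand just inside the far tab, which spans (282–356, 187–226). Next I push it outward along the arc.

```bash

python3 -m creep '[[0,0,0,0.07,0,0,1],[0,0,0,0.15,0,0.02,1],[0,0,0,0.2,0,0.045,1],[0,0,0,0.24,0,0.07,1],[0,0,0,0.27,0,0.105,1],[0,0,0,0.3,0,0.145,1],[0,0,0,0.32,0,0.19,1],[0,0,0,0.34,0,0.24,1]]'
python3 -m creep '[[0,0,0,0,0,-0.2,1],[0,0,0,0,0,-0.4,1],[0,0,0,0,0,-0.6,1],[0,0,0,0,0,-0.6,1]]'
python3 - <<'E'
from h import *
R,p,s=tool(); d=p[:2]-[.514,.248]; print(d@[-.1045,.9945],d@[.9945,.1045],p[2],s['grip_width'],s['force'])
cv2.imwrite('pics/w3.png',viewer.camera('wrist')[:,:,::-1])
E
```

```text
t: 5.2
eef_pos: [0.4992, 0.3934, 0.0857]
tool_rot: [-0.0, 0.67, 0.742, -0.0]
force: [-0.7, -0.4, -0.3]
grip_width: 0.0006
finger_force: 0.0
t: 5.6
eef_pos: [0.5008, 0.3941, 0.2113]
tool_rot: [0.001, 0.67, 0.742, 0.004]
force: [-0.7, -0.1, -0.6]
grip_width: 0.0005
finger_force: 0.0
0.146713958727522 0.002166049294047088 0.2113154051699493 0.0004979526210844224 [-0.73366184 -0.09130733 -0.57330237]
```

View pics/w3.png

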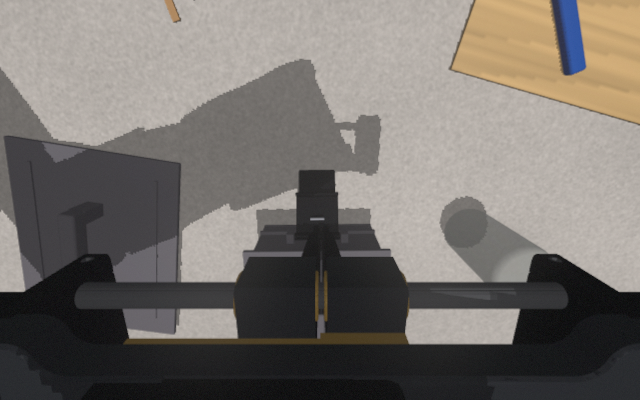

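The far clip now lies open, pointing outward at (317,190). Next is clip_b.

```bash

python3 -m creep '[[0,0,0,-0.2,-0.01,0,1],[0,0,0,-0.45,-0.01,0,1],[0,0,0,-0.7,-0.01,0,1],[0,0,0,-0.95,-0.01,0,1],[0,0,0,-1,-0.01,0,1],[0,0,0,-1,-0.01,0,1]]'
python3 -m creep '[[0,0,0,-0.12,0,0,1],[0,0,0,-0.12,0,0.2,1],[0,0,0,-0.12,0,0.36,1],[0,0,0,-0.12,0,0.36,1],[0,0,0,-0.12,0,0.36,1]]'
python3 - <<'E'
from h import *
R,p,s=tool(); d=p[:2]-[.514,.248]; print(d@[-.1045,.9945],d@[.9945,.1045],p[2],s['grip_width'],s['force'])
E
```

```text
t: 6.25
eef_pos: [0.5176, 0.1925, 0.2055]
tool_rot: [-0.0, 0.671, 0.741, -0.001]
force: [-0.1, 0.1, 0.2]
grip_width: 0.0007
finger_force: 0.0
t: 6.75
eef_pos: [0.52, 0.1712, 0.1345]
tool_rot: [-0.0, 0.67, 0.743, -0.001]
force: [-0.4, 0.8, 0.6]
grip_width: 0.0005
finger_force: 0.0
-0.07703916598182355 -0.002060338715920284 0.13447823547791762 0.0005009943786250011 [-0.42434591  0.81167272  0.60751365]
```

```bash

python3 -m creep '[[0,0,0,-0.07,0,0,1],[0,0,0,-0.15,0,0.02,1],[0,0,0,-0.2,0,0.045,1],[0,0,0,-0.24,0,0.07,1],[0,0,0,-0.27,0,0.105,1],[0,0,0,-0.3,0,0.145,1],[0,0,0,-0.32,0,0.19,1],[0,0,0,-0.34,0,0.24,1]]'
python3 -m creep '[[0,0,0,0,0,-0.2,1],[0,0,0,0,0,-0.4,1],[0,0,0,0,0,-0.6,1],[0,0,0,0,0,-0.8,1],[0,0,0,0,0,-0.8,-1],[0,0,0,0,0,-0.8,-1]]'
python3 - <<'E'
from h import *
R,p,s=tool(); d=p[:2]-[.514,.248]; print(d@[-.1045,.9945],d@[.9945,.1045],p[2],s['grip_width'],s['force'])
a=cv2.imread('pics/top0.png')
t=viewer.camera('top')[:,:,::-1]
sc=viewer.camera('scene')[:,:,::-1]
cv2.imwrite('pics/c4.png',cv2.resize(sc[190:340,300:500],None,fx=4,fy=4))
cv2.imwrite('pics/t4.png',t)
E
```

```text
t: 7.55
eef_pos: [0.5268, 0.102, 0.0857]
tool_rot: [-0.0, 0.67, 0.742, -0.0]
force: [0.8, 0.5, -0.4]
grip_width: 0.0006
finger_force: 0.0
t: 8.15
eef_pos: [0.5269, 0.1024, 0.2463]
tool_rot: [0.0, 0.67, 0.742, 0.0]
force: [0.3, 0.2, -0.4]
grip_width: 0.0116
finger_force: 0.0
-0.1461403988210664 -0.0024035481530197346 0.24631436567115064 0.011641126015132421 [ 0.26480936  0.17877483 -0.40238812]
```

View pics/c4.png

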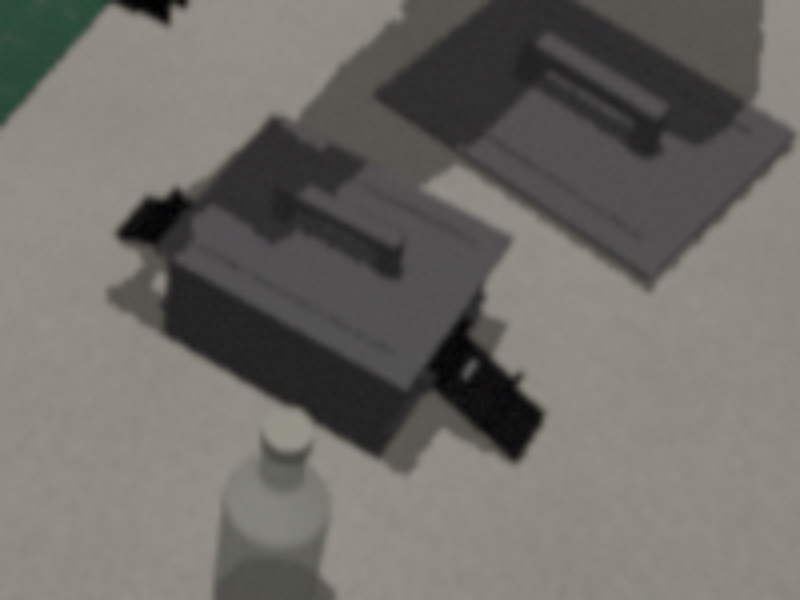

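Both clips lie open: the left one at (155,215) and the right one at (490,395). Next I grasp the handle.

```bash

python3 -m creep '[[0,0,0,0.2,0.01,0,-1],[0,0,0,0.4,0.01,0,-1],[0,0,0,0.6,0.01,0,-1],[0,0,0,0.73,0.01,0,-1],[0,0,0,0.73,0.01,0.2,-1],[0,0,0,0.73,0.01,0.4,-1],[0,0,0,0.73,0.01,0.6,-1],[0,0,0,0.73,0.01,0.6,-1]]'
python3 -m creep '[[0,0,0,0,0,0,0],[0,0,0,0,0,0,1],[0,0,0,0,0,0,1],[0,0,0,0,0,0,1],[0,0,0,0,0,0,1],[0,0,0,0,0,0,1],[0,0,0,0,0,0,1],[0,0,0,0,0,0,1]]' 30
python3 -m creep '[[0,0,0,0,0,0,1],[0,0,0,0,0,0,1],[0,0,0,0,0,0,1],[0,0,0,0,0,0,1]]' 30
```

```text
t: 9.05
eef_pos: [0.5115, 0.247, 0.121]
tool_rot: [-0.002, 0.67, 0.742, -0.004]
force: [-0.4, -1.3, -0.5]
grip_width: 0.0829
finger_force: 0.0
t: 9.85
eef_pos: [0.5141, 0.2478, 0.1266]
tool_rot: [0.0, 0.67, 0.742, -0.0]
force: [0.4, 0.2, 0.7]
grip_width: 0.0298
finger_force: 0.0
t: 10.25
eef_pos: [0.514, 0.2478, 0.1265]
tool_rot: [-0.0, 0.67, 0.742, -0.0]
force: [-0.8, -0.1, 0.3]
grip_width: 0.0135
finger_force: 30.0
```

```bash

python3 -m creep '[[0,0,0,0,0,-0.05,1],[0,0,0,0,0,-0.15,1],[0,0,0,0,0,-0.25,1],[0,0,0,0,0,-0.35,1],[0,0,0,0,0,-0.45,1],[0,0,0,0,0,-0.5,1],[0,0,0,0,0,-0.5,1]]'
python3 -m creep '[[0,0,0,-0.08,-0.014,0,1],[0,0,0,-0.2,-0.034,0,1],[0,0,0,-0.35,-0.06,0,1],[0,0,0,-0.5,-0.085,0,1],[0,0,0,-0.65,-0.11,0,1],[0,0,0,-0.8,-0.136,0,1],[0,0,0,-0.9,-0.153,0,1],[0,0,0,-1,-0.17,0,1]]'
python3 -m creep '[[0,0,0,-0.1,-0.017,0,1],[0,0,0,-0.25,-0.042,0,1],[0,0,0,-0.4,-0.068,0,1],[0,0,0,-0.55,-0.093,0,1],[0,0,0,-0.7,-0.119,0,1],[0,0,0,-0.8,-0.136,0,1],[0,0,0,-0.9,-0.153,0,1],[0,0,0,-0.95,-0.161,0,1]]'
python3 - <<'E'
from h import *
R,p,s=tool(); print(s['grip_width'],s['finger_force'],p)
rows([.485,-.21,p[2]],np.radians(10.6))
sc=viewer.camera('scene')[:,:,::-1]; t=viewer.camera('top')[:,:,::-1]
cv2.imwrite('pics/s5.png',np.vstack([sc[60:360,100:500],t[60:320,160:560]]))
E
```

```text
t: 10.95
eef_pos: [0.5145, 0.2479, 0.228]
tool_rot: [0.001, 0.67, 0.742, 0.001]
force: [0.8, -0.6, -2.5]
grip_width: 0.0138
finger_force: 30.0
t: 11.75
eef_pos: [0.4997, 0.0436, 0.2256]
tool_rot: [-0.001, 0.671, 0.742, -0.001]
force: [0.6, 0.4, -2.3]
grip_width: 0.0135
finger_force: 30.0
t: 12.55
eef_pos: [0.4869, -0.1486, 0.2257]
tool_rot: [-0.001, 0.671, 0.742, -0.0]
force: [0.6, -0.2, -1.9]
grip_width: 0.0138
finger_force: 30.0
0.013776343482330294 29.988787472248077 [ 0.48690215 -0.14856501  0.22565812]
turn [-0.003 -0.001 -0.162] shift [-0.305 -0.04  -0.   ] q6 -0.5258874760834882
```

View pics/s5.png

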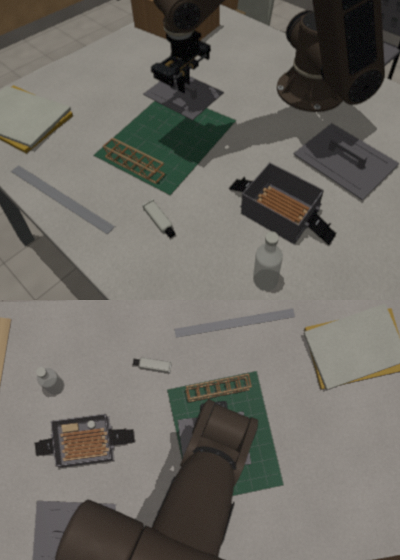

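The lid is held over the mat, the tote is open with both clips open, and the bystanders are untouched. Next I align the lid and lower it.

```bash

python3 -m creep '[[0,0,-0.1,-0.1,-0.01,0,1],[0,0,-0.16,-0.2,-0.03,0,1],[0,0,-0.16,-0.305,-0.04,0,1],[0,0,-0.16,-0.305,-0.04,0.1,1],[0,0,-0.16,-0.305,-0.04,0.22,1],[0,0,-0.16,-0.305,-0.04,0.35,1],[0,0,-0.16,-0.305,-0.04,0.45,1],[0,0,-0.16,-0.305,-0.04,0.5,1]]'
python3 -m creep '[[0,0,0,0,0,0.06,1],[0,0,0,0,0,0.14,1],[0,0,0,0,0,0.22,1],[0,0,0,0,0,0.29,1],[0,0,0,0,0,0.34,1],[0,0,0,0,0,0.36,1],[0,0,0,0,0,0.37,1],[0,0,0,0,0,0.37,1]]'
python3 -c "
from h import *
R,p,s=tool(); print(p,s['force'],s['grip_width'])"
```

```text
t: 13.45
eef_pos: [0.4855, -0.2072, 0.1249]
tool_rot: [-0.001, 0.638, 0.77, -0.0]
force: [-0.3, 0.1, -1.8]
grip_width: 0.0139
finger_force: 30.0
t: 14.25
eef_pos: [0.4863, -0.2084, 0.0529]
tool_rot: [0.0, 0.639, 0.77, 0.0]
force: [-0.1, 0.5, -2.9]
grip_width: 0.0136
finger_force: 30.0
[ 0.48630698 -0.2084467   0.05287988] [-0.12835969  0.48213832 -2.85145209] 0.013601001692073315
```

```bash

python3 -m creep '[[0,0,0,0,0,0.006,1],[0,0,0,0,0,0.012,1],[0,0,0,0,0,0.018,1],[0,0,0,0,0,0.024,1],[0,0,0,0,0,0.028,1],[0,0,0,0,0,0.028,1]]'
```

```text
t: 14.85
eef_pos: [0.4862, -0.2084, 0.0475]
tool_rot: [0.0, 0.639, 0.77, -0.0]
force: [-2.1, 0.4, 5.3]
grip_width: 0.0138
finger_force: 30.0
```

Contact force confirms it is down (5 N upward). Release, then retract.

```bash

python3 -m creep '[[0,0,0,0,0,0,0.6],[0,0,0,0,0,0,0.3],[0,0,0,0,0,0,0],[0,0,0,0,0,0,0],[0,0,0,0,0,0,0],[0,0,0,0,0,0,0],[0,0,0,0,0,0,0]]'
python3 -m creep '[[0,0,0,0,0,-0.1,0],[0,0,0,0,0,-0.3,0],[0,0,0,0,0,-0.5,0],[0,0,0,0,0,-0.7,0],[0,0,0,0,0,-0.9,0],[0,0,0,0,0,-1,0],[0,0,0,0,0,-1,0]]'
python3 - <<'E'
from h import *
import pickle
pickle.dump(tool(),open('pose.pkl','wb'))
w=viewer.camera('wrist')[:,:,::-1]; sc=viewer.camera('scene')[:,:,::-1]
cv2.imwrite('pics/f6.png',np.vstack([cv2.resize(sc[130:320,180:460],(500,339)),cv2.resize(w[:260],(640,260))[:,70:570]]))
E
```

```text
t: 15.55
eef_pos: [0.4861, -0.2084, 0.047]
tool_rot: [0.0, 0.639, 0.77, -0.0]
force: [-0.2, 0.5, 0.1]
grip_width: 0.0474
finger_force: 0.0
t: 16.25
eef_pos: [0.4869, -0.2087, 0.2499]
tool_rot: [0.003, 0.638, 0.77, 0.0]
force: [0.5, 0.1, 0.2]
grip_width: 0.0476
finger_force: 0.0
```

View pics/f6.png

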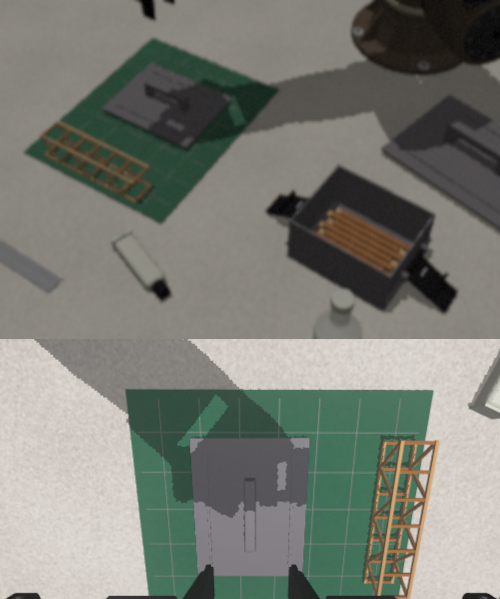

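The lid lies flat, handle up, well inside the mat and clear of the truss, and both clips are open.

```bash
python3 -c "
from cell import r
print(r.close_job())"
```

```text
the job is handed in; nothing more can be done
None
```

The job is handed in at about 16 s of the 64 s allowed: both clips are open, the lid lies flat and handle up on the free part of the mat, and the truss, bottle and glue tube look undisturbed in the last pictures; the judge's verdict was not shown.

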